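# Bring a tripped welding turntable back into service at its control box

### The arm

A 7-joint arm with a two-finger parallel gripper is mounted at the origin on the work surface. World frame = base frame: x ahead of the robot, y to its left, z up, the work surface at z = 0. Lengths are in m, angles in rad, forces in N, time in s.
With the tool pointing down it reaches from about 0.4 to 0.85 m from the base axis. Payload 10.4 kg.
Tool frame: the origin (TCP) lies on the front face of the gripper's body, between the roots of the fingers; the fingertips stand 73 mm ahead of it and the grasp point (between the pads) lies 54 mm ahead of it; x points along the fingers, y is the direction in which the jaws open and shut, and the axes are right-handed (so a half turn about x gives the same grasp; the last joint's range is limited). The gripper opens to 85 mm and grips with 20 to 120 N. Pads are 22 mm wide; open, the fingers measure 114 mm over their backs; the gripper's body (76 mm by 85 mm) begins 54 mm behind the grasp point. The pads swing forward as they close: fully open they stand 13 mm farther back than shut.
Start: joints at [1.234, 0.332, -0.065, 1.46, 0.022, 1.35, -0.088], TCP at [0.193, -0.594, 0.304] pointing down, gripper open.
Joint ranges: [-2.6, 2.6], [-0.5, 2.12], [-1.47, 1.34], [0.16, 2.42], [-1.27, 4.41], [0.06, 2.06], [-2.6, 2.6]. Speed limits (rad/s): [2.22, 2.22, 2.79, 2.79, 3.14, 3.14, 3.14].

### API

Orientations are given as a unit quaternion [x, y, z, w].
In Python, from workcell import manip gives the robot as it stands. The module is installed in compiled form; this text tells all that it offers.
- The arm moves only by the tool arm_command, never from a script. Its argument "moves" is a list that holds one entry, the list of rows, each a list of 5 numbers: the closure, from 0 (fully open) to 1 (shut), then the shift along the tool's x, y, z in units of 25 mm (1.0 is 25 mm), then the turn about the tool's x in degrees. A call has 1 to 12 rows; each row shifts and turns the commanded pose from where the row before left it, along the tool's axes as they then stand; what a row does not reach is not made up. A row lasts 1/12 s, in which the tool goes at most 41.7 mm and 7.16 degrees, less where a joint would pass 70% of its speed; a pose out of reach is approached as far as the arm can. A call is refused whole if a number of a shift passes 1 or a number of a turn 7.16, either way. A call with a gripper value outside its range is refused whole. The fingers move at their own pace and stop on an object; "force" is the grip in N (left out, the last holds). Time passes only in rows, so rows that do not move let the fingers close. It gives the time, the measured TCP pose, the force and the opening at its end, in the units of the state.
- manip.get_obs(): the state, without advancing time (a new reading comes with each control period).
- manip.camera(name): name is "scene" or "top"; returns the picture (384x512x3 uint8, red, green, blue); there is no depth.
- manip.camera_info(name): a dict with "vfov" (degrees; the focal length in pixels is half the picture's height over the tangent of half this angle, whatever the lens; pixels are square), "cx", "cy" (the principal point, pixels), "dist_coeffs" ([k1, k2, p1, p2, k3] as OpenCV has them; the pictures are not rectified), "pose" (4x4, takes a point from camera to world coordinates). Camera axes: x right, y down, z forward; pixel columns grow to the right and rows downward; lengths in m; the calibration is good to about 2 mm. A picture is of the moment at which its call begins. camera_info takes no time and is no camera call.
- manip.hand_in(): hands the job in, once; it reports no verdict.
Trained networks look in the newest picture that a camera, given by its name, has taken for a name from the list of things; names that differ only in an ending like _2 or _b are one class to them, and where a whole thing is asked for, a point or a joint stands for the part that bears it (a point fixed in the world has none). Each returns a list of dicts, best first, with "confidence" (0 to 1); they miss things now and then, are a little off and sometimes report something else, mostly with a low value. They report only what shows in the picture. A call takes as long as a camera call.
- manip.regions_of(query, camera): "mask" (384x512 bool, what is visible of it) and "rect" ([left, top, right, bottom] in pixels, round what is visible of it).
- manip.pinpoint(query, camera): "pixel" ([row, column] in pixels: a listed point, or the origin of a listed thing).
The state is a dict: "clock": time; "joint_pos": joint angles; "joint_velocities": joint speeds; "tau": joint torques, N m; "position": TCP position; "ee_rot": TCP orientation; "ft_force": force on the tool from outside, world axes, zero at the start; "torque": the same for the moment, N m; "grip_width": opening from 0.0 (shut) to 1.0 (fully open).
Only numpy, scipy, OpenCV 4.12 (cv2) and the standard library are available. Lean on these libraries where they do the work, as an engineer would, in place of code of your own. Each camera call takes 0.05 s, during which the arm holds its last target.

### The job

The breaker of the welding turntable has tripped. At the sloping grey control box, push the one popped-out breaker button back in until it stays in, then press the raised upper end of the red rocker so that the power is switched on, and last press the green start button right in and let it go. Do not press the red stop button or press start before the power is on, and only press: nothing standing on the bench or on the turntable is to be pushed about or picked up.

Things in the scene. Friction and masses are not known exactly. Their poses are not given: they have to be found in the camera images.
- console: Grey sloping-desk control box, fixed, 280 mm wide (y), 220 deep (x), 45 high in front, 125 behind. Origin: centre of its underside, on the bench. x points from the low front to the high back, y to the left seen from the front, z up. Its flat panel rises along +x at 20 degrees; the panel's outward normal in this frame is (-0.342, 0, 0.940). All controls are pressed square to the panel
- panel (a point): Centre of the panel, on its surface. Row 52 mm further up the slope, left to right: three breakers (+102, +52, +2 mm in y), white lamp (-57, 14 mm proud), black speed knob (-107, 17 mm proud; both fixed). Row 45 mm down the slope: red rocker (+85), green start (-15), red stop on a yellow disc (-85)
- drive_cap (a point): Centre of the end face of the TRIPPED breaker's button: black round cap, 16 mm diameter, with a white band below it, in a black collar of 24 mm diameter, 3 mm high. It may be in any of the three breaker places. Popped out, its end stands 16 mm above the panel and the white band shows; pushed in, 7 mm. The point moves with the button
- drive_button (a joint): Travel of the tripped breaker's button: 0 = popped out (as it starts), 0.009 m = fully in. It moves stiffly, about 5 N all the way, and stays where it is left, so it must be pushed right home
- cooler_cap (a point): Same point on the second breaker's button, which is in at the start and stays in
- cooler_button (a joint): Its travel, same scale: 0.009 m at the start (in)
- lamp_cap (a point): Same point on the third breaker's button, which is in at the start and stays in
- lamp_button (a joint): Its travel, same scale: 0.009 m at the start (in)
- rocker_raised (a point): Point on the upper (+x) half of the red V-shaped power rocker, 14 mm up the slope from its pivot: press here. Rocker 43 mm long up the slope, 25 wide, in a black bezel 3 mm high. Off: this half is raised, the point 11 mm above the panel. On: this half is level with the panel, 6 mm above it, and the lower half is raised. The point moves with the rocker
- rocker (a joint): Angle of the power rocker: 0 = off (as it starts), 0.349 rad = on. It moves stiffly, 0.06 N m (about 4.3 N at the point above), and stays where it is left, so it must be pressed right over
- start_cap (a point): Centre of the end face of the green start button, 25 mm diameter, 13 mm above the panel at rest, in a steel ring 31 mm in diameter and 4 mm high. Moves with the button
- start (a joint): Travel of the start button: 0 = out, 0.006 m = fully in. It springs back; the push is 1.5 N at first and 5 N fully in
- stop_cap (a point): Centre of the end face of the red stop button, same size as start, 70 mm to the right of it, on a yellow disc. Leave alone
- stop (a joint): Travel of the stop button, same scale
- turntable: Bench welding turntable, fixed: green box 220 x 220 mm with a steel disc of 216 mm diameter, its top 136 mm above the bench. Origin: centre of the underside. Beside the control box, on its left or right
- flange_mid (a point): Middle of a loose steel flanged pipe stub, 100 mm diameter, 55 mm high, standing on the turntable (its top about 191 mm above the bench). Leave alone
- spray_mid (a point): Middle of a loose yellow spray can with a red cap, 52 mm diameter, 152 mm high, standing behind the control box. Leave alone
- coupon_mid (a point): Middle of a loose piece of steel tube, 60 mm diameter, 60 mm high, standing behind the control box. Leave alone
- brush_mid (a point): Middle of the wooden back of a loose wire brush, 240 x 26 mm, 34 mm high, lying in front of the control box. Leave alone

How it is judged:
By the outcome, as a careful person would: the job done as asked, in the order asked, and still so for the second after the job is handed in, with the robot touching nothing.
It also fails if it takes over 45 s, if anything falls off the work surface, if the arm or the gripper's body presses on something with over 40 N, if the wrist force passes 120 N, or if a joint passes its speed limit or range.

## Working session

There is one attempt and no reset: what is moved stays moved. The work goes in short steps, Python scripts to look and compute and a tool call to move; the robot and the scene stay as the last step left them, time stands still between calls to the robot, and variables do not carry over. Pictures are saved under pics/ and viewed, and the job is handed in when it is done.

Besides the shell and the picture viewer there is one more tool, called as name([rows], argument=value, ...), one row to a line, values as JSON. arm_command: Moves the arm, as the interface text tells. Its arguments: {"type":"object","properties":{"moves":{"type":"array","items":{"type":"array","items":{"type":"array","items":{"type":"number"}}}},"force":{"type":"number"}},"required":["moves"]}

```bash
mkdir -p pics
python3 - <<'E'
from workcell import manip
import cv2, numpy as np
o=manip.get_obs()
for k,v in o.items(): print(k,np.round(v,4))
for c in ("scene","top"):
    im=manip.camera(c); cv2.imwrite(f"pics/{c}0.png",cv2.resize(im[:,:,::-1],None,fx=1.5,fy=1.5,interpolation=cv2.INTER_CUBIC))
    i=manip.camera_info(c); print(c,i)
    for q in ("panel","drive_cap","cooler_cap","lamp_cap","rocker_raised","start_cap","stop_cap","console"):
        try: print(q,[(np.round(d["pixel"],1),round(d["confidence"],2)) for d in manip.pinpoint(q,c)][:3])
        except Exception as e: print(q,e)
print(manip.get_obs()["clock"])
E
```

```text
clock 0.0
joint_pos [ 1.2344  0.3329 -0.0647  1.461   0.0216  1.3499 -0.0885]
joint_velocities [-0.0002  0.0014  0.0017 -0.0019 -0.0004  0.0013  0.0006]
tau [ 1.00000e-04 -6.25458e+01  4.91000e-02 -3.91609e+01  1.63000e-02
  9.80000e-03 -0.00000e+00]
position [ 0.1928 -0.5942  0.3031]
ee_rot [-0.6983 -0.111   0.6985 -0.11  ]
ft_force [ 0.0555  0.4265 -0.641 ]
torque [0.0371 0.0249 0.004 ]
grip_width 1.0013
scene {'vfov': 46.13054478190634, 'cx': 251.36514897747398, 'cy': 188.76180069319958, 'dist_coeffs': array([0.03288609, 0.        , 0.        , 0.        , 0.        ]), 'pose': array([[ 0.80104104,  0.3774455 , -0.46461613,  1.08980358],
       [ 0.59822617, -0.47699284,  0.64389695, -0.72217266],
       [ 0.02141744, -0.79373341, -0.60788862,  0.83306196],
       [ 0.        ,  0.        ,  0.        ,  1.        ]])}
panel []
drive_cap [(array([205.3, 227.5]), 0.47)]
cooler_cap [(array([233.5, 203.5]), 0.56)]
lamp_cap [(array([259. , 190.9]), 0.56), (array([221.7, 217. ]), 0.43), (array([298.5, 246.4]), 0.4)]
rocker_raised [(array([210.3, 198.4]), 0.57)]
start_cap [(array([206.1
[... 313 characters left out ...]
1.30302153e-02, -9.78981646e-01,  2.03531693e-01,
         3.72684633e-01],
       [-9.99909143e-01, -1.34601372e-02, -7.28121848e-04,
        -8.74543638e-03],
       [ 3.45238244e-03, -2.03503713e-01, -9.79068087e-01,
         9.58743505e-01],
       [ 0.00000000e+00,  0.00000000e+00,  0.00000000e+00,
         1.00000000e+00]])}
panel [(array([217.8, 327.3]), 0.69)]
drive_cap [(array([195.7, 280.4]), 0.56)]
cooler_cap [(array([191.8, 324.4]), 0.49), (array([237.2, 290.3]), 0.35)]
lamp_cap [(array([194.1, 300.6]), 0.58)]
rocker_raised [(array([236.2, 288.7]), 0.78)]
start_cap [(array([234.7, 334.5]), 0.64)]
stop_cap [(array([234.4, 368.1]), 0.53)]
console [(array([221.8, 318. ]), 0.83)]
0.9
```

View pics/scene0.png

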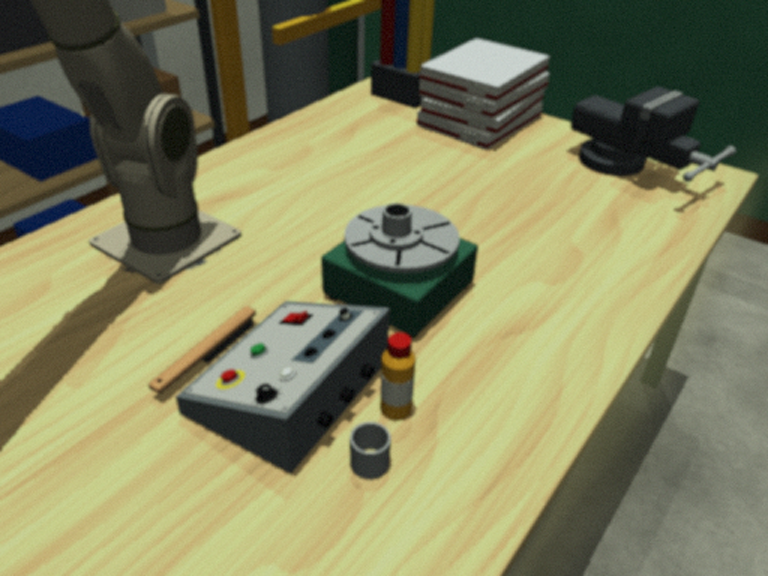

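View pics/top0.png

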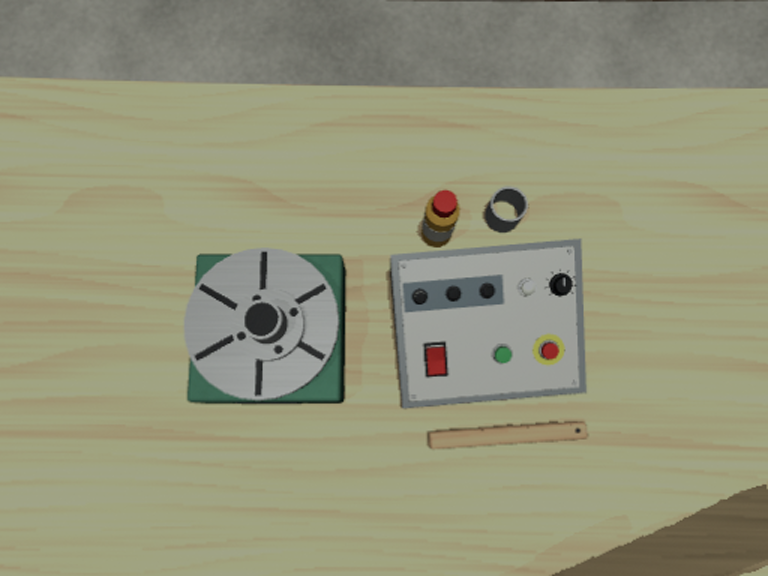

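Run:
```python
from workcell import manip
import cv2, numpy as np
for c,(r0,r1,c0,c1) in {"scene":(190,320,110,270),"top":(150,280,255,400)}.items():
    im=manip.camera(c); np.save(f"{c}.npy",im)
    s=5 if c=="scene" else 5
    cr=cv2.resize(im[r0:r1,c0:c1,::-1],None,fx=s,fy=s,interpolation=cv2.INTER_CUBIC)
    cr=np.clip(cr*1.5,0,255).astype(np.uint8); print(cr.shape)
    cv2.imwrite(f"pics/{c}_crop.png",cr[:600,:800])
```

```text
(650, 800, 3)
(650, 725, 3)
```

View pics/scene_crop.png

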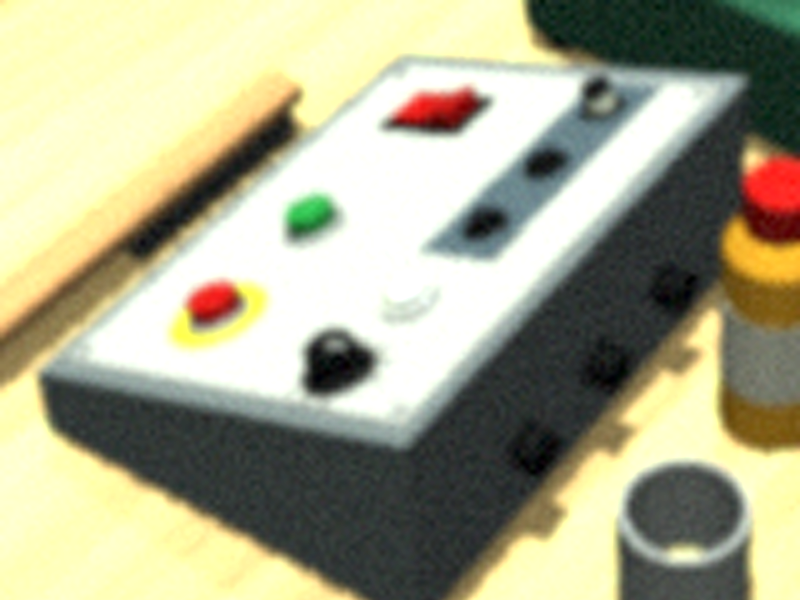

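View pics/top_crop.png

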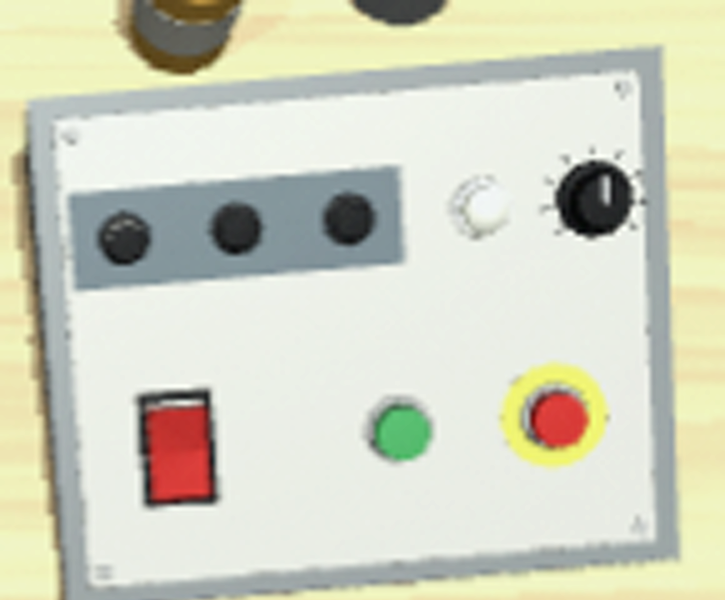

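```bash
cat > h.py <<'E'
import numpy as np, cv2
from scipy.optimize import least_squares
from scipy.spatial.transform import Rotation as R
from workcell import manip
c20,s20=np.cos(np.radians(20)),np.sin(np.radians(20))
def loc(u,v,h): # mm
    return (np.array([0,0,85.])+u*np.array([c20,0,s20])+v*np.array([0,1,0])+h*np.array([-s20,0,c20]))/1000
def world(p,L):
    z=p[3] if len(p)>3 else 0
    return R.from_euler('z',p[2]).apply(L)+np.array([p[0],p[1],z])
def proj(c,P):
    i=manip.camera_info(c); f=192/np.tan(np.radians(i['vfov']/2))
    K=np.array([[f,0,i['cx']],[0,f,i['cy']],[0,0,1]]); T=np.linalg.inv(i['pose'])
    return cv2.projectPoints(np.atleast_2d(P),cv2.Rodrigues(T[:3,:3])[0],T[:3,3],K,i['dist_coeffs'])[0][:,0]
E
cat > fit.py <<'E'
from h import *
obs={'top':[(402,432,-45,-15,13),(558,420,-45,-85,13),(236,228,52,52,5),(349,218,52,2,5),(487,207,52,-57,14),(597,197,52,-107,17),(30,100,117,140,0),(662,47,117,-140,0),(680,558,-117,-140,0),(125,237,52,102,8)],
'scene':[(313,212,-45,-15,13),(215,300,-45,-85,13),(545,163,52,52,5),(487,222,52,2,5),(400,58,-117,140,0),(747,78,117,140,0),(408,440,117,-140,0),(42,372,-117,-140,0),(600,88,52,102,16)]}
off={'top':(255,150),'scene':(110,190)}
def res(p,cams):
    r=[]
    for c in cams:
        a=np.array(obs[c],float); px=(a[:,:2]+.5)/5-.5+off[c]
        r.append(proj(c,world(p,np.array([loc(*q) for q in a[:,2:]])))-px)
    return np.concatenate(r).ravel()
for cams in (['top'],['scene'],['top','scene']):
  for p0 in ([.45,-.15,.05],[.45,-.15,.05,0]):
    s=least_squares(res,p0,args=(cams,),loss='soft_l1'); print(cams,np.round(s.x,4),s.cost)
    if len(p0)==3: print(np.round(s.fun.reshape(-1,2),1).tolist()); p=s.x
print(p,np.degrees(p[2]))
for n,q in dict(drive=(52,102,16),rock=(-45+14,85,11),start=(-45,-15,13),stop=(-45,-85,13),lamp=(52,-57,14)).items(): print(n,np.round(world(p,loc(*q)),4))
o=manip.get_obs(); M=R.from_quat(o['ee_rot']).as_matrix(); print(np.round(M,3))
E
python3 fit.py
```

```text
['top'] [ 0.5103 -0.1649  0.0994] 2.226551846871849
[[0.2, 0.2], [0.4, -0.1], [0.0, -0.1], [-0.0, 0.0], [0.1, 0.5], [1.4, 0.8], [-1.0, -0.7], [-0.2, -0.8], [-0.3, -0.2], [-0.2, 0.2]]
['top'] [ 0.5111 -0.1658  0.0988 -0.0048] 1.917065314649924
['scene'] [ 0.5109 -0.1634  0.1049] 3.2389054461052105
[[-0.7, -0.4], [-0.3, -0.4], [0.4, -0.4], [0.0, -0.1], [0.6, -0.6], [1.0, 0.1], [0.4, 1.9], [-0.7, 0.6], [-0.6, -0.5]]
['scene'] [ 0.5033 -0.1562  0.1054 -0.0099] 1.8982963100667165
['top', 'scene'] [ 0.5106 -0.1643  0.1016] 6.5220964394510235
[[-0.0, 0.0], [0.2, -0.3], [-0.3, -0.2], [-0.3, -0.1], [-0.2, 0.3], [1.1, 0.5], [-1.3, -0.7], [-0.6, -1.0], [-0.5, -0.5], [-0.5, 0.2], [-1.0, -0.3], [-0.7, -0.4], [0.1, -0.2], [-0.4, 0.1], [0.4, -0.5], [0.8, 0.4], [-0.4, 2.1], [-1.1, 0.6], [-0.9, -0.3]]
['top', 'scene'] [ 5.106e-01 -1.643e-01  1.016e-01 -1.000e-04] 6.5204061164408165
[ 0.51057424 -0.16434762  0.10164188] 5.823650585145805
drive [ 0.5434 -0.0585  0.1178]
rock [ 0.4692 -0.0831  0.0847]
start [ 0.4656 -0.184   0.0818]
stop [ 0.4727 -0.2537  0.0818]
lamp [ 0.5602 -0.2166  0.1159]
[[ 0.     0.309 -0.951]
 [-0.    -0.951 -0.309]
 [-1.     0.    -0.   ]]
```

arm_command([
  [[1, 0, 0, 0, 6.1], [1, 0, 0, 0, 6.1], [1, 0, 0, 0, 0]],
])

```text
clock: 1.25
position: [0.1929, -0.5945, 0.3039]
ee_rot: [-0.706, -0.034, 0.706, -0.034]
ft_force: [-0.0, 0.1, 0.3]
grip_width: 0.602
```

```bash
cat > tgt.py <<'E'
from h import *
import sys
p=np.array([0.5106,-0.1643,0.1016])
ex=R.from_euler('z',p[2]).apply([1,0,0]); ey=R.from_euler('z',p[2]).apply([0,1,0])
def state():
    o=manip.get_obs(); M=R.from_quat(o['ee_rot']).as_matrix(); return o,M
def panelcoords(pos,tipz=0.073,edge=0.011):
    # panel coords (u,v,h mm) of uphill bottom edge of closed tip
    e=pos+np.array([0,0,-tipz])+edge*ex
    l=R.from_euler('z',-p[2]).apply(e-np.array([p[0],p[1],0]))-np.array([0,0,.085])
    return 1000*np.array([l[0]*c20+l[2]*s20,l[1],-l[0]*s20+l[2]*c20])
o,M=state()
print('t',round(o['clock'],2),'pos',np.round(o['position'],4),'F',np.round(o['ft_force'],2),'grip',round(o['grip_width'],3))
print('tool z.ex',np.round(M[:,2]@ex,4),'z.ey',np.round(M[:,2]@ey,4),'edge uvh',np.round(panelcoords(o['position']),1))
if len(sys.argv)>1:
    u,v,h=map(float,sys.argv[1:4])
    t=world(p,loc(u,v,h))-0.011*ex+np.array([0,0,.073])
    d=t-o['position']; print('target',np.round(t,4),'dist',np.round(d,4),'tool units',np.round(M.T@d/.025,2))
E
python3 tgt.py 52 102 60
```

```text
t 1.25 pos [ 0.1929 -0.5945  0.3039] F [-0.02  0.15  0.35] grip 0.602
tool z.ex -1.0 z.ey 0.0057 edge uvh [-277.7 -395.8  256.4]
target [ 0.5175 -0.0611  0.2322] dist [ 0.3246  0.5334 -0.0718] tool units [  2.87 -20.   -14.97]
```

arm_command([
  [[1, 0, -0.8, -0.6, 0], [1, 0, -0.8, -0.6, 0], [1, 0, -0.8, -0.6, 0], [1, 0, -0.8, -0.6, 0], [1, 0, -0.8, -0.6, 0], [1, 0, -0.8, -0.6, 0], [1, 0, -0.8, -0.6, 0], [1, 0, -0.8, -0.6, 0], [1, 0, -0.8, -0.6, 0], [1, 0, -0.8, -0.6, 0], [1, 0, -0.8, -0.6, 0], [1, 0, -0.8, -0.6, 0]],
])

```text
clock: 2.25
position: [0.3483, -0.3365, 0.3041]
ee_rot: [0.706, 0.037, -0.706, 0.037]
ft_force: [0.5, -0.2, 0.5]
grip_width: -0.002
```

arm_command([
  [[1, 0, -0.8, -0.6, 0], [1, 0, -0.8, -0.6, 0], [1, 0, -0.8, -0.6, 0], [1, 0, -0.8, -0.6, 0], [1, 0, -0.8, -0.6, 0], [1, 0, -0.8, -0.6, 0], [1, 0, -0.8, -0.6, 0], [1, 0, -0.8, -0.6, 0], [1, 0, -0.8, -0.6, 0], [1, 0, -0.8, -0.6, 0], [1, 0, 0, 0, 0], [1, 0, 0, 0, 0]],
])

```text
clock: 3.25
position: [0.4774, -0.1223, 0.304]
ee_rot: [0.706, 0.038, -0.706, 0.038]
ft_force: [-0.2, -0.7, 1.2]
grip_width: -0.002
```

```bash
python3 tgt.py 52 102 35
python3 - <<'E'
from workcell import manip
import cv2, numpy as np
for c in ("scene","top"):
    im=manip.camera(c); cv2.imwrite(f"pics/{c}1.png",cv2.resize(im[:,:,::-1],None,fx=1.5,fy=1.5,interpolation=cv2.INTER_CUBIC))
E
```

```text
t 3.25 pos [ 0.4774 -0.1223  0.304 ] F [-0.22 -0.66  1.17] grip -0.002
tool z.ex -1.0 z.ey -0.0053 edge uvh [ 33.2  45.2 143.3]
target [ 0.526  -0.0602  0.2087] dist [ 0.0486  0.0621 -0.0953] tool units [ 3.81 -2.26 -2.2 ]
```

View pics/scene1.png

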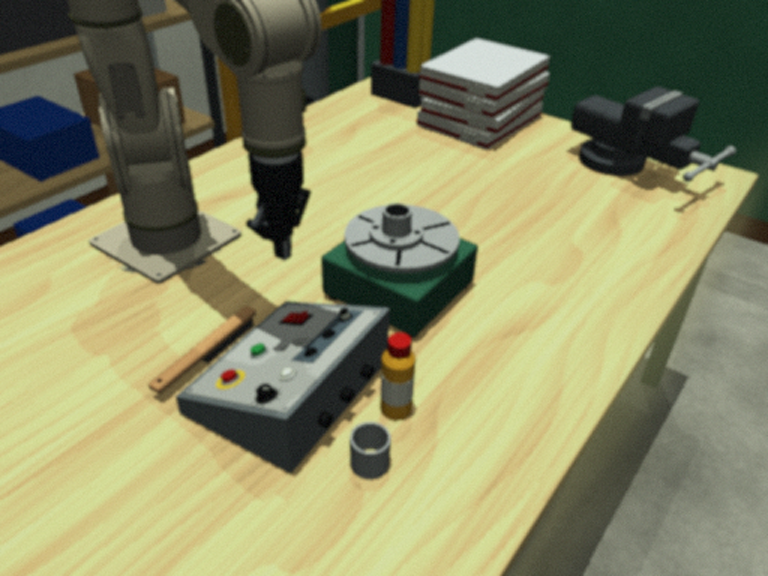

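View pics/top1.png

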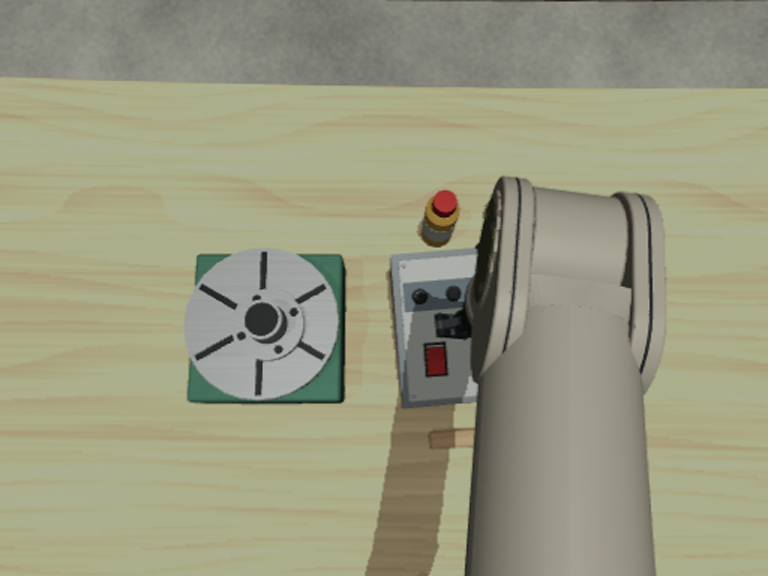

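arm_command([
  [[1, 0, -0.75, -0.73, 0], [1, 0, -0.75, -0.73, 0], [1, 0, -0.76, -0.74, 0], [1, 0.7, 0, 0, 0], [1, 0.7, 0, 0, 0], [1, 0.7, 0, 0, 0], [1, 0.7, 0, 0, 0], [1, 0.6, 0, 0, 0], [1, 0.4, 0, 0, 0], [1, 0, 0, 0, 0], [1, 0, 0, 0, 0]],
])

```text
clock: 4.27
position: [0.5258, -0.0625, 0.209]
ee_rot: [-0.706, -0.035, 0.706, -0.036]
ft_force: [0.4, 0.8, -0.8]
grip_width: 0.0
```

```bash
python3 tgt.py 52 102 18
python3 - <<'E'
from workcell import manip
import cv2, numpy as np
for c,(r0,r1,c0,c1) in {"scene":(170,290,150,290),"top":(150,270,255,400)}.items():
    im=manip.camera(c)
    cr=cv2.resize(im[r0:r1,c0:c1,::-1],None,fx=5,fy=5,interpolation=cv2.INTER_CUBIC)
    cv2.imwrite(f"pics/{c}2.png",np.clip(cr*1.5,0,255).astype(np.uint8))
E
```

```text
t 4.27 pos [ 0.5258 -0.0625  0.209 ] F [ 0.38  0.83 -0.8 ] grip 0.0
tool z.ex -1.0 z.ey 0.0013 edge uvh [51.7 99.8 35.5]
target [ 0.5318 -0.0596  0.1927] dist [ 0.006   0.0029 -0.0163] tool units [ 0.65 -0.09 -0.25]
```

View pics/scene2.png

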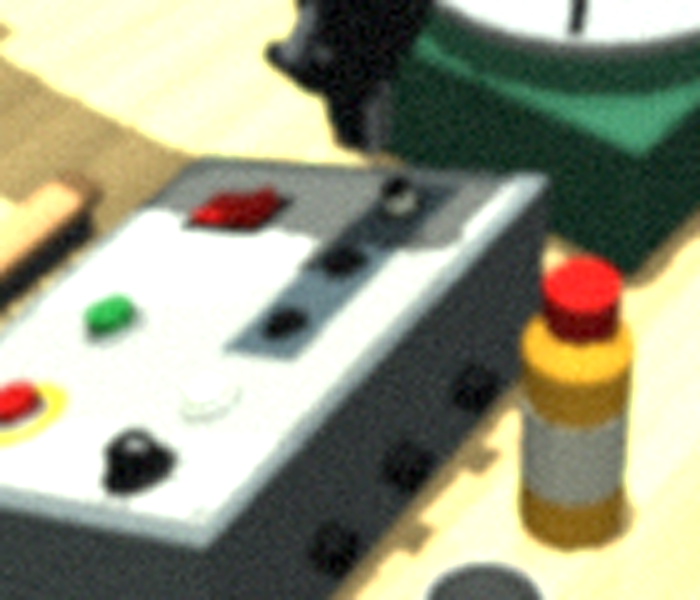

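View pics/top2.png

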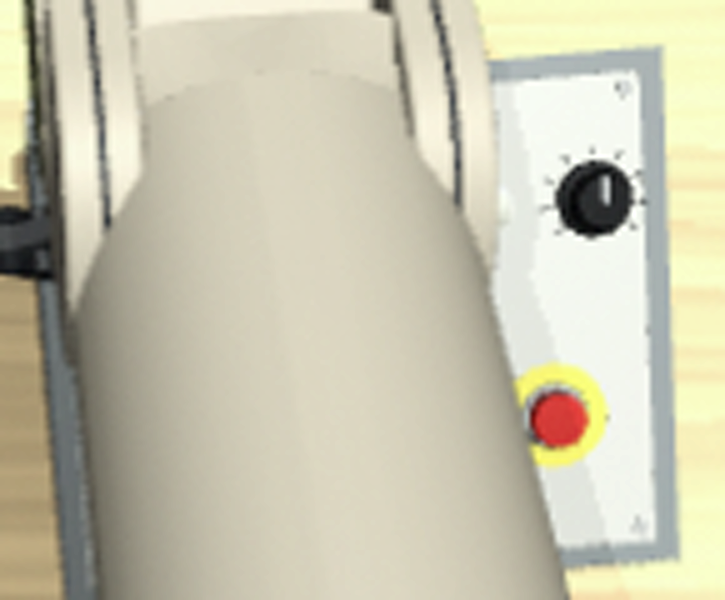

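```bash
cat >> tgt.py <<'E'
pos=o['position']
if len(sys.argv)>4:
  for dx in (-.011,.011):
    for dy in (-.0145,.0145):
      e=pos+np.array([0,0,-.073])+dx*ex+dy*ey
      print(dx,dy,np.round((proj('scene',e)[0]-[150,170]+.5)*5-.5,0))
E
python3 tgt.py 52 102 18 1
```

```text
t 4.37 pos [ 0.5264 -0.0621  0.2099] F [-0.08  0.05  0.18] grip -0.002
tool z.ex -1.0 z.ey 0.001 edge uvh [ 52.6 100.1  36.1]
target [ 0.5318 -0.0596  0.1927] dist [ 0.0054  0.0025 -0.0172] tool units [ 0.69 -0.08 -0.22]
-0.011 -0.0145 [329. 155.]
-0.011 0.0145 [362. 124.]
0.011 -0.0145 [366. 170.]
0.011 0.0145 [399. 139.]
```

arm_command([
  [[1, 0.15, -0.04, -0.06, 0], [1, 0.15, -0.04, -0.06, 0], [1, 0.15, -0.02, -0.06, 0], [1, 0.1, 0, -0.03, 0], [1, 0.1, 0, -0.02, 0], [1, 0, 0, 0, 0], [1, 0, 0, 0, 0]],
])

```text
clock: 4.95
position: [0.5314, -0.0587, 0.1925]
ee_rot: [-0.706, -0.036, 0.706, -0.036]
ft_force: [0.3, 0.4, -0.4]
grip_width: -0.0
```

```bash
python3 tgt.py 52 102 12
```

```text
t 4.95 pos [ 0.5314 -0.0587  0.1925] F [ 0.3   0.41 -0.41] grip -0.0
tool z.ex -1.0 z.ey 0.0007 edge uvh [ 51.7 103.   17.9]
target [ 0.5338 -0.0594  0.1871] dist [ 0.0024 -0.0007 -0.0054] tool units [ 0.22  0.04 -0.09]
```

Now press in ~2 mm steps along the normal, watching the force.

arm_command([
  [[1, 0.08, 0, -0.03, 0], [1, 0.08, 0, -0.03, 0], [1, 0, 0, 0, 0]],
])

```text
clock: 5.2
position: [0.5332, -0.0586, 0.1887]
ee_rot: [0.706, 0.036, -0.706, 0.036]
ft_force: [-0.9, -0.3, 2.6]
grip_width: 0.001
```

arm_command([
  [[1, 0.08, 0, -0.03, 0], [1, 0.08, 0, -0.03, 0], [1, 0, 0, 0, 0]],
])

```text
clock: 5.45
position: [0.5347, -0.0584, 0.1845]
ee_rot: [0.706, 0.036, -0.706, 0.036]
ft_force: [-1.0, -1.0, 2.7]
grip_width: 0.003
```

```bash
python3 tgt.py 52 102 7
```

```text
t 5.45 pos [ 0.5347 -0.0584  0.1845] F [-0.96 -0.98  2.74] grip 0.003
tool z.ex -1.0 z.ey 0.0008 edge uvh [ 52.  102.9   9.3]
target [ 0.5355 -0.0592  0.1824] dist [ 0.0009 -0.0008 -0.0022] tool units [ 0.09  0.04 -0.03]
```

arm_command([
  [[1, 0.06, 0, -0.02, 0], [1, 0.06, 0, -0.02, 0], [1, 0, 0, 0, 0]],
])

```text
clock: 5.7
position: [0.5357, -0.0583, 0.1816]
ee_rot: [0.706, 0.036, -0.706, 0.036]
ft_force: [0.4, -0.0, 3.2]
grip_width: -0.001
```

arm_command([
  [[1, 0.05, 0, -0.02, 0], [1, 0, 0, 0, 0]],
])

```text
clock: 5.87
position: [0.536, -0.0583, 0.181]
ee_rot: [0.706, 0.035, -0.706, 0.036]
ft_force: [-4.9, 0.0, 11.0]
grip_width: -0.003
```

```bash
python3 tgt.py 52 102 7
```

```text
t 5.87 pos [ 0.536  -0.0583  0.181 ] F [-4.92  0.   11.05] grip -0.003
tool z.ex -1.0 z.ey 0.0008 edge uvh [ 52.1 102.9   5.5]
target [ 0.5355 -0.0592  0.1824] dist [-0.0005 -0.001   0.0014] tool units [-0.05  0.04  0.02]
```

arm_command([
  [[1, 0.03, 0, -0.01, 0], [1, 0, 0, 0, 0]],
])

```text
clock: 6.03
position: [0.5362, -0.0582, 0.1808]
ee_rot: [-0.706, -0.035, 0.706, -0.036]
ft_force: [-7.2, -0.5, 17.5]
grip_width: -0.002
```

```bash
python3 tgt.py -29 85 30
```

```text
t 6.03 pos [ 0.5362 -0.0582  0.1808] F [-7.19 -0.47 17.48] grip -0.002
tool z.ex -1.0 z.ey 0.0008 edge uvh [ 52.1 102.9   5.3]
target [ 0.4537 -0.0847  0.1763] dist [-0.0824 -0.0264 -0.0045] tool units [0.18 0.72 3.39]
```

arm_command([
  [[1, -0.5, 0, 0.18, 0], [1, -0.7, 0, 0.2, 0], [1, -0.3, 0, 0.4, 0], [1, 0, 0.2, 0.6, 0], [1, 0, 0.2, 0.7, 0], [1, 0, 0.2, 0.7, 0], [1, 0.4, 0.1, 0.6, 0], [1, 0.4, 0, 0, 0], [1, 0.4, 0, 0, 0], [1, 0, 0, 0, 0], [1, 0, 0, 0, 0]],
])

```text
clock: 6.95
position: [0.4541, -0.0836, 0.1867]
ee_rot: [-0.706, -0.036, 0.707, -0.036]
ft_force: [0.3, -0.4, 0.5]
grip_width: -0.001
```

```bash
python3 tgt.py -29 85 14
python3 - <<'E'
from workcell import manip
import cv2, numpy as np
for c,(r0,r1,c0,c1) in {"scene":(170,290,150,290)}.items():
    im=manip.camera(c)
    cr=cv2.resize(im[r0:r1,c0:c1,::-1],None,fx=5,fy=5,interpolation=cv2.INTER_CUBIC)
    cv2.imwrite(f"pics/{c}3.png",np.clip(cr*1.5,0,255).astype(np.uint8))
E
```

```text
t 6.95 pos [ 0.4541 -0.0836  0.1867] F [ 0.3  -0.37  0.54] grip -0.001
tool z.ex -1.0 z.ey -0.0001 edge uvh [-24.9  86.   39.6]
target [ 0.4592 -0.0841  0.1612] dist [ 0.005  -0.0005 -0.0254] tool units [ 1.02  0.04 -0.2 ]
```

View pics/scene3.png

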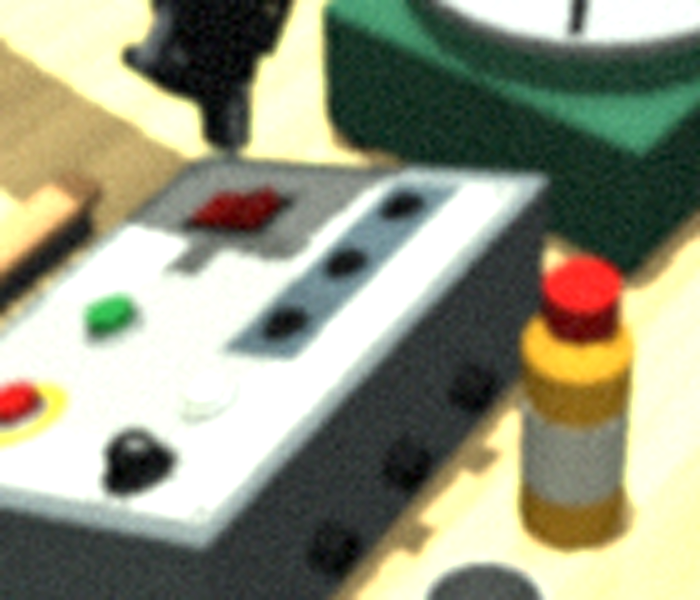

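arm_command([
  [[1, 0.25, 0.02, -0.05, 0], [1, 0.25, 0.02, -0.05, 0], [1, 0.25, 0, -0.05, 0], [1, 0.15, 0, -0.03, 0], [1, 0.1, 0, -0.02, 0], [1, 0, 0, 0, 0], [1, 0, 0, 0, 0]],
])

```text
clock: 7.58
position: [0.459, -0.0845, 0.1621]
ee_rot: [-0.706, -0.036, 0.706, -0.036]
ft_force: [-0.3, 0.6, -1.0]
grip_width: 0.0
```

arm_command([
  [[1, 0.08, 0, -0.03, 0], [1, 0.08, 0, -0.03, 0], [1, 0, 0, 0, 0]],
])

```text
clock: 7.83
position: [0.4607, -0.0845, 0.1582]
ee_rot: [0.706, 0.036, -0.706, 0.036]
ft_force: [-0.3, -0.9, 1.1]
grip_width: 0.002
```

```bash
python3 tgt.py -29 85 5
```

```text
t 7.83 pos [ 0.4607 -0.0845  0.1582] F [-0.32 -0.85  1.07] grip 0.002
tool z.ex -1.0 z.ey 0.0008 edge uvh [-28.6  84.4  10.6]
target [ 0.4622 -0.0838  0.1528] dist [ 0.0015  0.0007 -0.0054] tool units [ 0.22 -0.02 -0.06]
```

arm_command([
  [[1, 0.07, 0, -0.02, 0], [1, 0.07, 0, -0.02, 0], [1, 0, 0, 0, 0]],
])

```text
clock: 8.08
position: [0.4621, -0.0844, 0.155]
ee_rot: [0.707, 0.036, -0.706, 0.036]
ft_force: [-0.4, -0.4, 3.2]
grip_width: 0.001
```

arm_command([
  [[1, 0.06, 0, -0.02, 0], [1, 0, 0, 0, 0]],
])

```text
clock: 8.25
position: [0.4628, -0.0843, 0.1537]
ee_rot: [0.707, 0.036, -0.706, 0.036]
ft_force: [0.8, 0.5, 4.3]
grip_width: 0.0
```

```bash
python3 tgt.py -29 85 5
```

```text
t 8.25 pos [ 0.4628 -0.0843  0.1537] F [0.76 0.53 4.33] grip 0.0
tool z.ex -1.0 z.ey 0.0006 edge uvh [-28.2  84.4   5.7]
target [ 0.4622 -0.0838  0.1528] dist [-0.0005  0.0005 -0.0009] tool units [ 0.04 -0.02  0.02]
```

arm_command([
  [[1, 0.05, 0, -0.01, 0], [1, 0, 0, 0, 0]],
])

```text
clock: 8.42
position: [0.4632, -0.0843, 0.1529]
ee_rot: [0.707, 0.035, -0.705, 0.036]
ft_force: [0.4, -0.3, 9.1]
grip_width: 0.003
```

arm_command([
  [[1, 0.03, 0, -0.01, 0], [1, 0, 0, 0, 0]],
])

```text
clock: 8.58
position: [0.4634, -0.0843, 0.1526]
ee_rot: [0.707, 0.035, -0.706, 0.036]
ft_force: [-4.6, 0.3, 17.2]
grip_width: 0.005
```

```bash
python3 tgt.py -29 85 5
```

```text
t 8.58 pos [ 0.4634 -0.0843  0.1526] F [-4.58  0.34 17.2 ] grip 0.005
tool z.ex -1.0 z.ey 0.0007 edge uvh [-28.   84.4   4.5]
target [ 0.4622 -0.0838  0.1528] dist [-0.0011  0.0005  0.0002] tool units [-0.01 -0.02  0.04]
```

arm_command([
  [[1, -0.5, 0, 0.18, 0], [1, -0.7, 0, 0.3, 0], [1, -0.3, 0.4, 0.2, 0], [1, 0, 0.8, 0, 0], [1, 0, 0.9, 0, 0], [1, 0, 0.9, 0, 0], [1, 0, 0.7, 0, 0], [1, 0, 0.3, 0, 0], [1, 0, 0, 0, 0], [1, 0, 0, 0, 0]],
])

```text
clock: 9.42
position: [0.4555, -0.1847, 0.1884]
ee_rot: [-0.706, -0.036, 0.706, -0.035]
ft_force: [0.2, 0.2, -0.5]
grip_width: -0.001
```

```bash
python3 tgt.py -45 -15 17
python3 - <<'E'
from workcell import manip
import cv2, numpy as np
for c,(r0,r1,c0,c1) in {"scene":(170,290,130,270),"top":(150,270,255,400)}.items():
    im=manip.camera(c)
    cr=cv2.resize(im[r0:r1,c0:c1,::-1],None,fx=5,fy=5,interpolation=cv2.INTER_CUBIC)
    cv2.imwrite(f"pics/{c}4.png",np.clip(cr*1.5,0,255).astype(np.uint8))
E
```

```text
t 9.42 pos [ 0.4555 -0.1847  0.1884] F [ 0.21  0.24 -0.54] grip -0.001
tool z.ex -1.0 z.ey 0.0007 edge uvh [-32.7 -14.7  44.3]
target [ 0.4533 -0.1852  0.1586] dist [-0.0022 -0.0005 -0.0298] tool units [1.19 0.01 0.09]
```

View pics/scene4.png

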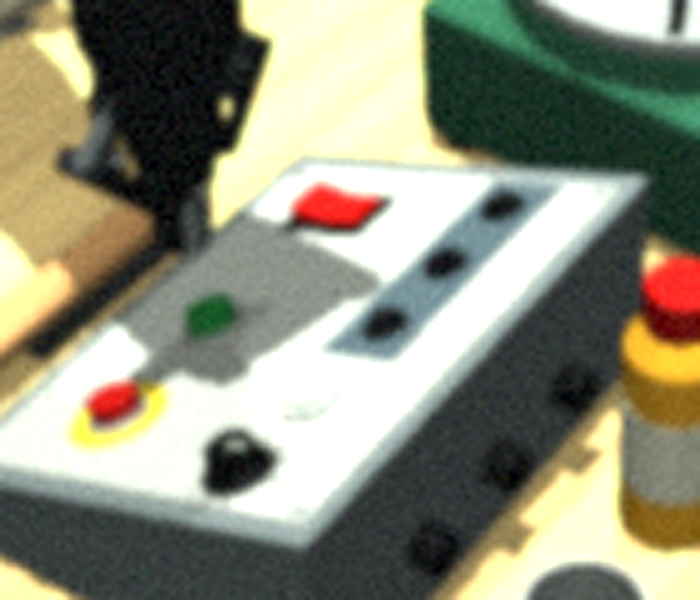

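View pics/top4.png

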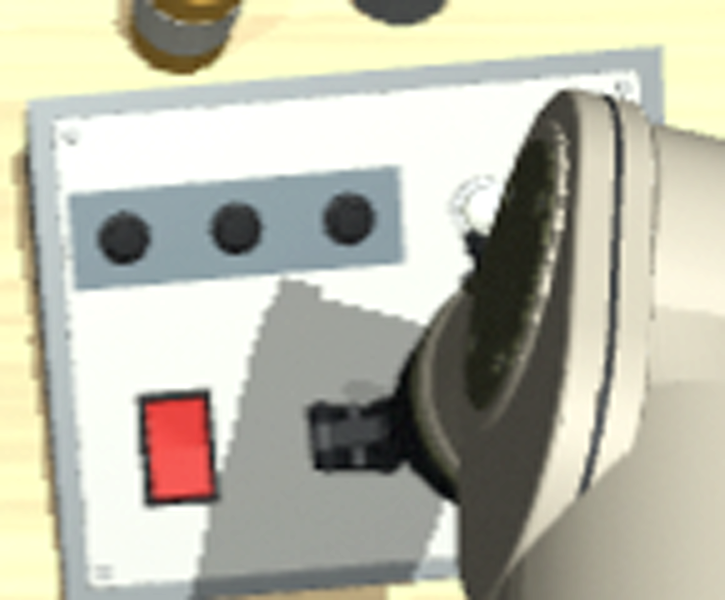

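The rocker at (335,207) in the scene crop now has its lower half raised, and in the top crop all three breakers look alike at (124,237), (236,228) and (349,218). Next is start.

arm_command([
  [[1, 0.3, 0, 0.03, 0], [1, 0.3, 0, 0.03, 0], [1, 0.3, 0, 0.03, 0], [1, 0.15, 0, 0, 0], [1, 0.1, 0, 0, 0], [1, 0, 0, 0, 0], [1, 0, 0, 0, 0]],
])

```text
clock: 10.1
position: [0.4534, -0.1856, 0.1599]
ee_rot: [-0.706, -0.036, 0.706, -0.036]
ft_force: [0.1, 0.5, -0.7]
grip_width: 0.003
```

arm_command([
  [[1, 0.08, 0, -0.03, 0], [1, 0.08, 0, -0.03, 0], [1, 0.08, 0, -0.03, 0], [1, 0, 0, 0, 0]],
])

```text
clock: 10.43
position: [0.4558, -0.1855, 0.1538]
ee_rot: [0.706, 0.036, -0.706, 0.036]
ft_force: [-0.2, 0.1, 1.4]
grip_width: -0.001
```

```bash
python3 tgt.py -45 -15 5.3
```

```text
t 10.43 pos [ 0.4558 -0.1855  0.1538] F [-0.21  0.15  1.44] grip -0.001
tool z.ex -1.0 z.ey 0.0007 edge uvh [-44.4 -15.6  11.6]
target [ 0.4573 -0.1848  0.1476] dist [ 0.0015  0.0007 -0.0062] tool units [ 0.25 -0.02 -0.06]
```

arm_command([
  [[1, 0.08, 0, -0.03, 0], [1, 0.08, 0, -0.02, 0], [1, 0.06, 0, -0.02, 0], [1, 0, 0, 0, 0]],
])

```text
clock: 10.77
position: [0.4577, -0.1854, 0.1485]
ee_rot: [0.706, 0.036, -0.706, 0.036]
ft_force: [-1.3, 1.0, 5.3]
grip_width: 0.001
```

arm_command([
  [[1, 0.05, 0, -0.02, 0], [1, 0, 0, 0, 0]],
])

```text
clock: 10.93
position: [0.458, -0.1854, 0.1481]
ee_rot: [-0.706, -0.035, 0.706, -0.036]
ft_force: [-7.1, 1.0, 16.9]
grip_width: -0.002
```

```bash
python3 tgt.py -45 -15 5.3
```

```text
t 10.93 pos [ 0.458  -0.1854  0.1481] F [-7.09  1.01 16.86] grip -0.002
tool z.ex -1.0 z.ey 0.0008 edge uvh [-44.3 -15.6   5.5]
target [ 0.4573 -0.1848  0.1476] dist [-0.0007  0.0005 -0.0005] tool units [ 0.02 -0.02  0.02]
```

arm_command([
  [[1, 0, 0, 0, 0], [1, -0.3, 0, 0.1, 0], [1, -0.6, 0, 0.2, 0], [1, -0.8, 0, 0.3, 0], [1, -0.9, 0, 0, 0], [1, -0.9, 0, 0, 0], [1, -0.9, 0, 0, 0], [1, -0.5, 0, 0, 0], [1, -0.2, 0, 0, 0], [1, 0, 0, 0, 0], [1, 0, 0, 0, 0], [1, 0, 0, 0, 0]],
])

```text
clock: 11.93
position: [0.4424, -0.1866, 0.2734]
ee_rot: [-0.706, -0.036, 0.707, -0.035]
ft_force: [0.3, 0.3, 0.7]
grip_width: 0.001
```

```bash
python3 tgt.py
python3 - <<'E'
from workcell import manip
import cv2, numpy as np
for c,(r0,r1,c0,c1) in {"scene":(190,310,120,280),"top":(150,270,255,400)}.items():
    im=manip.camera(c)
    cr=cv2.resize(im[r0:r1,c0:c1,::-1],None,fx=5,fy=5,interpolation=cv2.INTER_CUBIC)
    cv2.imwrite(f"pics/{c}5.png",np.clip(cr*1.5,0,255).astype(np.uint8))
    cv2.imwrite(f"pics/{c}5f.png",cv2.resize(im[:,:,::-1],None,fx=1.5,fy=1.5))
E
```

```text
t 11.93 pos [ 0.4424 -0.1866  0.2734] F [0.28 0.3  0.7 ] grip 0.001
tool z.ex -1.0 z.ey 0.0007 edge uvh [-16.1 -15.3 128.6]
```

View pics/scene5.png

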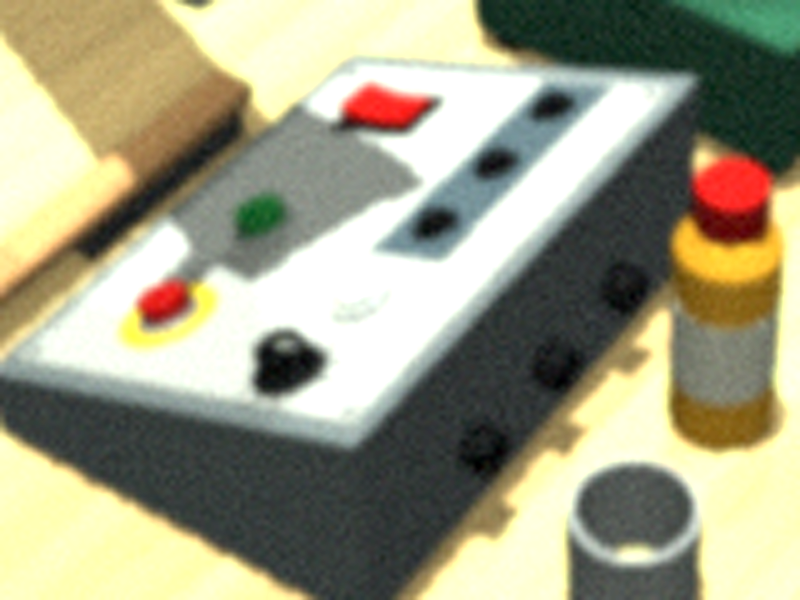

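View pics/top5f.png

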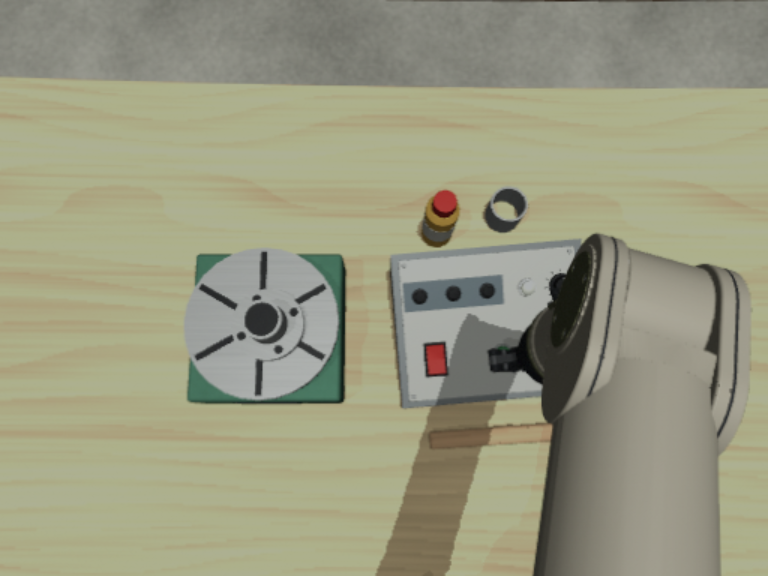

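The scene crop shows three matching breakers at (550,103), (495,163) and (435,222), the rocker over at (385,107), and start back out at (260,215). The can, tube, brush and flange are where they began. I'm handing in.

Run:
```python
from workcell import manip
print(manip.hand_in())
```

```text
the job is handed in; nothing more can be done
None
```

I pushed in the popped-out breaker (leftmost of the three), then pressed the upper end of the red rocker over, then pressed the green start button right in and let it go. The job was handed in at about 12 s.

- **Presses:** I made each one with the shut fingertips, along the panel's normal, until the control hit its stop at about 17–19 N. In each case the last small step hardly moved the tip while the force climbed. At the stops the tip read 1.5–1.7 mm lower than the nominal heights. The offset was nearly the same at all three, so I take it as a calibration bias.
- **Final pictures:** The white band is gone and all three breakers look alike. The rocker's lower half is raised, so it is on, and the start button is out again. The stop button was never approached, and the loose objects stand where they were. The fingers hang clear, about 12 cm above the panel, with no contact force.
- **Not confirmed:** I saw no sign that the turntable started, such as the white lamp lighting. That start took effect rests on the force and travel readings and on the order of the presses.

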